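# Key the hold-down knob and hold a carving blank in the V-cradle

### The job

First take the wooden-handled square T-key out of its stand, push it fully home into the square recess of the knob at the end of the carving cradle, and let go of it so that it is left standing there for me to turn. Then take the thick round wooden blank from the stock rack (not the thin dowel), lay it lengthwise in the cradle's V, about centred along it, and press it straight down firmly, with some 15 to 20 N, so that it bears well on both sloping sides. Finish while still holding it pressed there, so that I can tighten the knob, and leave the dowel, honing stone, bowl and gouge where they are.

Things in the scene. Friction and masses are not known exactly. Their poses are not given: they have to be found in the camera images.
- key_bar (a point): T-key, 100 g: dark wooden cross-bar 64 mm long (x), 16 mm wide (y), 18 mm high (z) on a 10 mm square steel shank hanging straight down, sides parallel to the bar's. This point is the bar's middle, 79 mm above the shank's lower end (last 4 mm: 7 mm square lead-in). Starts upright in the stand, 25 mm deep. x along the bar, z up.
- key_tip (a point): Centre of the lower end of the T-key's shank, axes as key_bar.
- stand: Fixed dark wooden block, 60 x 60 mm, 40 mm high, with a 12 mm square hole 25 mm deep in the middle of its top, in which the key starts, parallel to the block. Origin at the centre of its underside.
- recess (a point): Centre of the mouth of the square recess in the top of the steel knob, 54 mm above the bench. The recess is 12.5 mm square, 20 mm deep, with a 3 mm chamfer round its mouth; its sides lie along x and y, z up; the key fits at any of four quarter turns. The knob (34 mm square with four round lobes) is captive and turns about z (0.03 N m friction) up to 0.8 rad either way from square to the cradle.
- seat (a point): Where the middle of the blank lies when seated in the cradle: midway along the V, 60 mm above the bench. x along the V, towards the knob (140 mm from here), y across, z up.
- cradle: Fixed wooden V-block. Base 262 x 100 x 12 mm; two V sections, each 40 mm long, centred 55 mm either side of seat, with a 70 mm clear gap between them, down to the base, where fingers fit beside the blank. The sides slope at 45 degrees, meet 32 mm above the bench and reach up to 65 mm. Origin on the bench right below seat, same axes; the knob is at its +x end.
- flank_left: The sloping side of the V on the +y side of seat (both sections). Its origin is on the underside of the cradle, right below seat.
- flank_right: The sloping side of the V on the -y side of seat (both sections). Its origin is on the underside of the cradle, right below seat.
- blank_center (a point): The blank: a plain pale wooden cylinder, 40 mm in diameter, 160 mm long, about 120 g; this point is its centre, x along its axis (y and z turn as it rolls). It starts lying in one of the rack's two slots, its centre 48 mm above the bench; 96 mm of it lies free between the slot's two supports.
- dowel_center (a point): The thin dowel, to be left alone: a pale wooden cylinder 24 mm in diameter, 160 mm long, in the other slot of the rack; this point is its centre.
- rack: Fixed brown wooden stock rack, base 150 x 220 x 12 mm with two V slots along its x, 110 mm apart (at y = -55 and +55 mm), each of two supports up to 42 mm high, 57 mm either side of the middle. Which slot holds the blank varies. Origin at the centre of its underside.
- stone: Grey honing stone in a flat wooden holder, 200 mm long (y), 62 mm wide, 32 mm high; leave it alone. Origin at the centre of its underside.
- bowl: Small dark wooden bowl, 110 mm across, 45 mm high; leave it alone. Origin at the centre of its underside.
- gouge: Carving gouge, 240 mm long, 20 mm high, lying on the bench beyond the rack; leave it alone. Origin under its ferrule, blade towards +x.
Things that resemble listed ones, but are neither listed nor needed, are in the scene too. What is shaped like the part that bears blank_center but pink or red is not meant.

How it is judged:
By the outcome, as a careful person would: the job done as asked, in the order asked, and still so for the second after the job is handed in, while the arm keeps its last pose, push and grip.
It also fails if it takes over 67 s, if anything falls off the work surface, if the arm or the gripper's body presses on something with over 40 N, if the wrist force passes 120 N, or if a joint passes its speed limit or range.

### The arm

A 6-joint arm with a two-finger parallel gripper is mounted at the origin on the work surface. World frame = base frame: x ahead of the robot, y to its left, z up, the work surface at z = 0. Lengths are in m, angles in rad, forces in N, time in s.
With the tool pointing down it reaches from about 0.4 to 0.825 m from the base axis. Payload 7 kg.
Tool frame: the origin (TCP) lies on the centre line of the jaws, within the pads' length; the fingertips stand 14 mm ahead of it and the grasp point (between the pads) lies 5 mm behind it (robot.tips_ahead is the distance from the TCP to the fingertips, in m); z points along the fingers, x is the direction in which the jaws open and shut, and the axes are right-handed (so a half turn about z gives the same grasp; the last joint's range is limited). The gripper opens to 88 mm and grips with 3 to 60 N. Pads are 19 mm wide; open, the fingers measure 130 mm over their backs; the gripper's body (78 mm by 193 mm) begins 47 mm behind the grasp point.
Start: joints at [-0.907, 0.359, 0.012, 0, -1.224, -0.288], TCP at [0.248, -0.628, 0.241] pointing down, gripper open.
Joint ranges: [-3.07, 3.07], [-1.43, 2.12], [-1.02, 1.25], [-3.03, 1.67], [-3.05, -0], [-3.03, 3.03]. Speed limits (rad/s): [2.39, 2.39, 3.01, 3.14, 3.14, 3.14].

### API

Orientations are given as a unit quaternion [x, y, z, w].
In Python, from rig import robot gives the robot as it stands.
- The arm moves only by the tool arm_command, never from a script. Its arguments are lists of equal length, an entry for each row: "hand": the closure, from 0 (fully open) to 1 (shut); "dp": the shift along the world's x, y, z in m, a list of three; "turn": the turn, a rotation vector about the world's x, y, z in rad, a list of three. A call has 1 to 8 rows; each row shifts and turns the commanded pose from where the row before left it; what a row does not reach is not made up. A row lasts 1/10 s, in which the tool goes at most 50 mm and 8.59 degrees, less where a joint would pass 70% of its speed; a pose out of reach is approached as far as the arm can. A call with a gripper value outside its range is refused whole. The fingers move at their own pace and stop on an object; "grip_force" is the grip in N (left out, the last holds). Time passes only in rows, so rows that do not move let the fingers close. It gives the time, the measured TCP pose, the force and the opening at its end, in the units of the state.
- robot.state(): the state, without advancing time (a new reading comes with each control period).
- robot.camera(name): name is "scene" or "top"; returns a dict with "frame" (480x640x3 uint8, red, green, blue), "mtx" (3x3 intrinsics, pixels), "T" (4x4, takes a point from camera to world coordinates). Camera axes: x right, y down, z forward; pixel columns grow to the right and rows downward; lengths in m; the calibration is good to about 2 mm. A picture is of the moment at which its call begins. There is no depth.
- robot.hand_in(): hands the job in, once; it reports no verdict.
The state is a dict: "clock": time; "qpos": joint angles; "qvel": joint speeds; "joint_torque": joint torques, N m; "eef_pos": TCP position; "tool_rot": TCP orientation; "wrist_force": force on the tool from outside, world axes, zero at the start; "torque": the same for the moment, N m; "width": opening from 0.0 (shut) to 1.0 (fully open).
Only numpy, scipy, OpenCV 4.12 (cv2) and the standard library are available. Lean on these libraries where they do the work, as an engineer would, in place of code of your own. Each camera call takes 0.05 s, during which the arm holds its last target.

## Working session

There is one attempt and no reset: what is moved stays moved. The work goes in short steps, Python scripts to look and compute and a tool call to move; the robot and the scene stay as the last step left them, time stands still between calls to the robot, and variables do not carry over. Pictures are saved under pics/ and viewed, and the job is handed in when it is done.

Besides the shell and the picture viewer there is one more tool, called after "Emit:" as a command line: name --argument value ..., lists and objects as JSON in quotes. arm_command: Moves the arm, as the interface text tells. Its arguments: {"type":"object","properties":{"hand":{"type":"array","items":{"type":"number"}},"dp":{"type":"array","items":{"type":"array","items":{"type":"number"}}},"turn":{"type":"array","items":{"type":"array","items":{"type":"number"}}},"grip_force":{"type":"number"}},"required":["hand","dp","turn"]}

```bash
ls; mkdir -p pics
python3 - <<'E'
from rig import robot
import cv2,pickle
s=robot.state();print({k:(v if not hasattr(v,'round') else v) for k,v in s.items()}, robot.tips_ahead)
for n in("scene","top"):
    c=robot.camera(n);cv2.imwrite(f'pics/{n}0.png',c["frame"][:,:,::-1]);pickle.dump(c,open(f'{n}0.pkl','wb'));print(c["mtx"],c["T"].round(4))
E
```

```text
pics
{'clock': 0.0, 'qpos': array([-9.06930494e-01,  3.59378740e-01,  1.10543690e-02, -4.10879627e-04,
       -1.22412636e+00, -2.88101718e-01]), 'qvel': array([ 1.15077654e-03,  1.67800020e-03,  7.49688772e-04,  3.39482948e-04,
       -4.02169243e-05, -5.56949518e-04]), 'joint_torque': array([-1.57075365e-04, -5.82728863e+01,  2.93060786e+01,  6.99712381e+00,
        7.12120032e-03, -1.60877821e-04]), 'eef_pos': array([ 0.24752576, -0.62745175,  0.23961506]), 'tool_rot': array([ 5.62648323e-01,  8.26695919e-01,  4.35870982e-04, -7.29101664e-04]), 'wrist_force': array([ 0.48088577, -0.12182811, -0.05443932]), 'torque': array([-0.02245094,  0.03103729, -0.02023834]), 'width': 0.9994670079590046} 0.014
[[488.64038464   0.         322.28906947]
 [  0.         488.64038464 240.83692039]
 [  0.           0.           1.        ]] [[-0.7518  0.4073 -0.5186  1.1184]
 [ 0.6594  0.4671 -0.589   0.5448]
 [ 0.0023 -0.7848 -0.6198  0.7378]
 [ 0.      0.      0.      1.    ]]
[[550.27442934   0.         323.17339803]
 [  0.         550.27442934 235.4799842 ]
 [  0.           0.           1.        ]] [[ 1.9700e-02 -9.9110e-01  1.3130e-01  3.7740e-01]
 [-9.9980e-01 -1.9600e-02  2.1000e-03 -7.8900e-02]
 [ 5.0000e-04 -1.3130e-01 -9.9130e-01  1.5785e+00]
 [ 0.0000e+00  0.0000e+00  0.0000e+00  1.0000e+00]]
```

View pics/scene0.png

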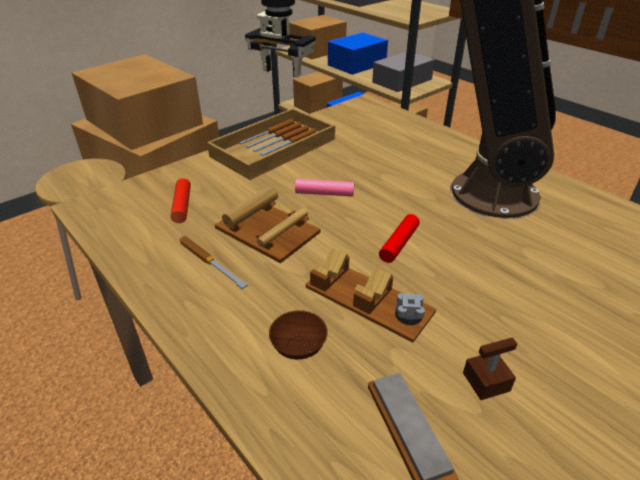

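View pics/top0.png

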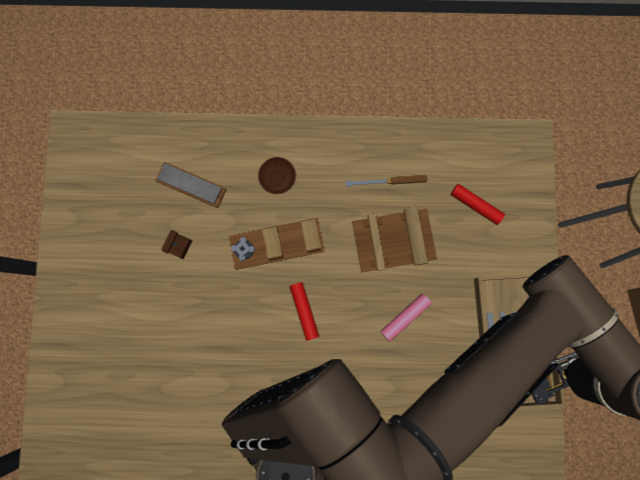

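In the scene view the rack holds the thick cylinder (~250,208) and the thin one (~283,228). Red cylinders at (180,200) and (400,237) and the pink one at (325,187) are the excluded look-alikes. The key is at (495,362) and the knob at (410,306). I'll enlarge each area before measuring.

Run:
```python
import cv2
t=cv2.imread('pics/top0.png');s=cv2.imread('pics/scene0.png')
def crop(im,x,y,w,h,f,n):
    c=cv2.resize(im[y:y+h,x:x+w],None,fx=f,fy=f,interpolation=cv2.INTER_CUBIC)
    for i in range(0,w,10):
        cv2.line(c,(i*f,0),(i*f,6),(0,255,255),1)
        if i%20==0: cv2.putText(c,str(x+i),(i*f,18),0,.4,(0,255,255),1)
    for i in range(0,h,10):
        cv2.line(c,(0,i*f),(6,i*f),(0,255,255),1)
        if i%20==0:cv2.putText(c,str(y+i),(8,i*f+4),0,.4,(0,255,255),1)
    cv2.imwrite('pics/'+n,c)
crop(t,225,210,105,65,7,'t_cr.png')
crop(t,345,200,100,75,7,'t_rack.png')
crop(t,150,220,60,45,12,'t_key.png')
crop(s,450,330,80,70,8,'s_key.png')
crop(s,300,240,140,100,5,'s_cr.png')
crop(s,205,180,120,80,6,'s_rack.png')
```

```text
(no output)
```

View pics/t_cr.png

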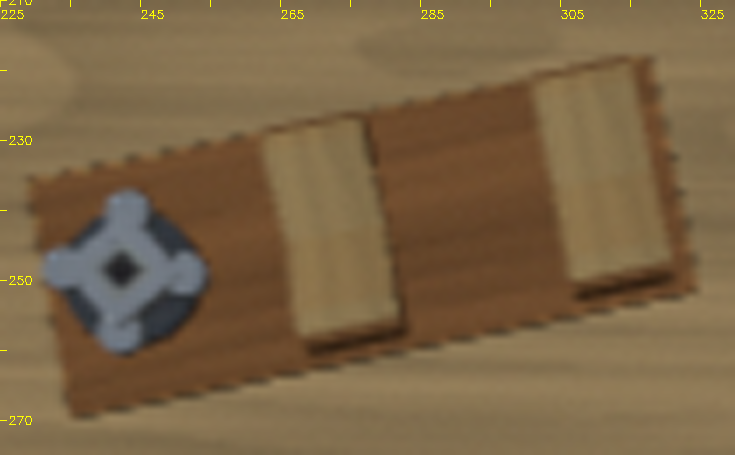

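View pics/t_rack.png

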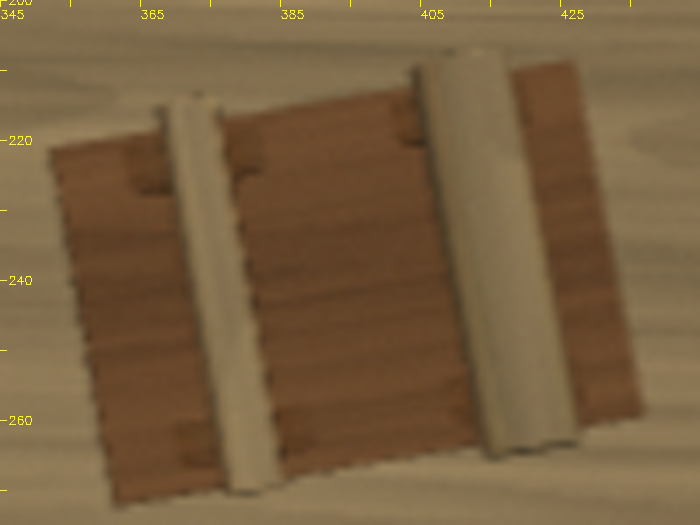

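View pics/t_key.png

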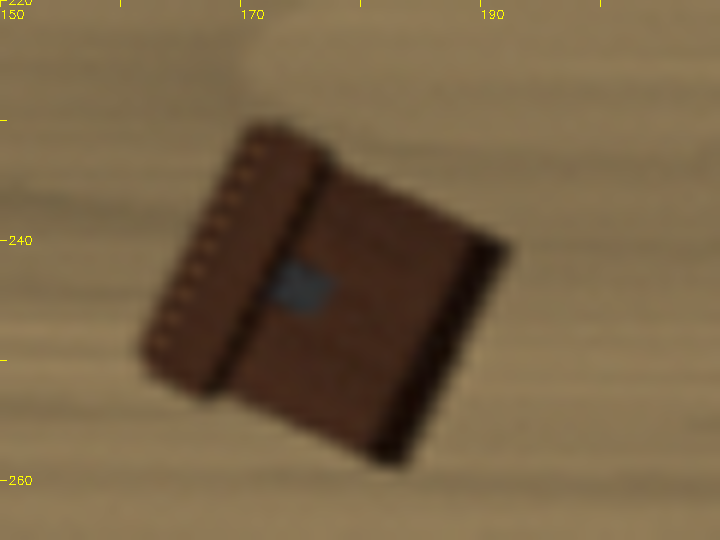

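View pics/s_key.png

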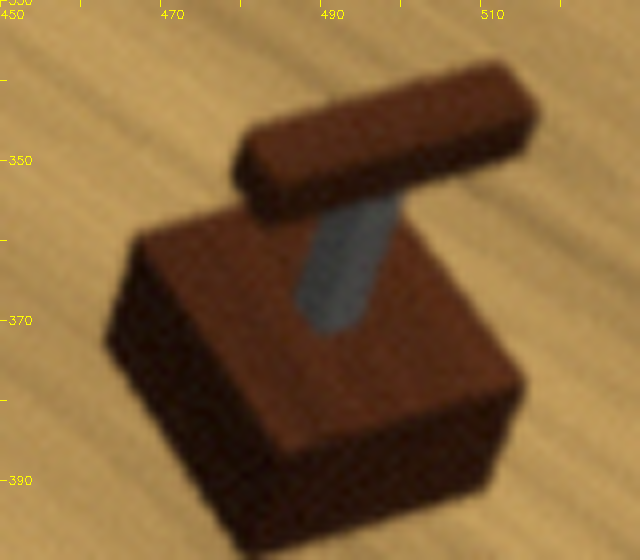

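View pics/s_cr.png

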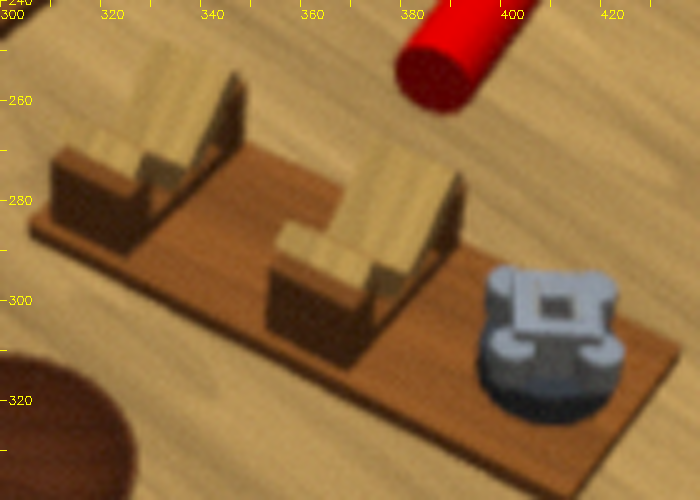

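View pics/s_rack.png

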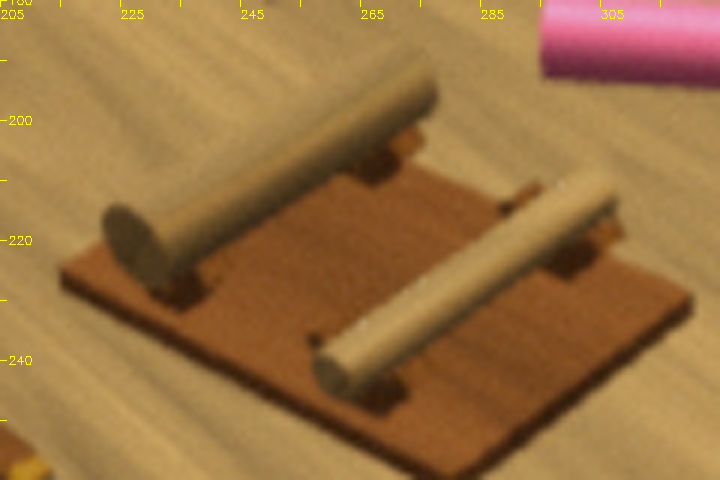

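```bash
cat > h.py <<'E'
import numpy as np,pickle
from scipy.optimize import least_squares
C={n:pickle.load(open(f'{n}0.pkl','rb')) for n in('scene','top')}
def proj(n,P):
    c=C[n];T=c["T"];p=(np.atleast_2d(P)-T[:3,3])@T[:3,:3];q=p@c["mtx"].T;return q[:,:2]/q[:,2:]
def ray(n,uv,z):
    c=C[n];d=c["T"][:3,:3]@np.linalg.solve(c["mtx"],[*uv,1]);o=c["T"][:3,3];return o+d*(z-o[2])/d[2]
def R(a):return np.array([[np.cos(a),-np.sin(a),0],[np.sin(a),np.cos(a),0],[0,0,1]])
def crop(n,x,y,f,pts):return np.array(pts,float)/f+[x,y]
E
python3 - <<'E'
from h import *
tc=lambda *p:crop('top',225,210,7,p); sc=lambda *p:crop('s',300,240,5,p)
tk=lambda *p:crop('top',150,220,12,p); sk=lambda *p:crop('s',450,330,8,p)
tr=lambda *p:crop('top',345,200,7,p); sr=lambda *p:crop('s',205,180,6,p)
# cradle: params x,y,yaw,baseoff,w
Z=.065
def cr(p):
    x,y,a,o,w=p;M=lambda P:np.array(P)@R(a).T+[x,y,0]
    base=M([[o+.131,-.05,.012],[o+.131,.05,.012],[o-.131,.05,.012],[o-.131,-.05,.012]])
    V=M([[sx*.055+dx*.02,dy*w,Z] for sx in(1,-1) for dx,dy in((1,-1),(-1,-1),(-1,1),(1,1))])
    rc=M([[.14,0,.054]])
    return base,V,rc
# top-left in top image: image left=+y world, image up=+x world. cradle +x ~ +y world => yaw~90deg+; cradle +y ~ -x world(down)
tb=tc((28,180),(75,418),(696,293),(654,57)); tV=tc((262,137),(362,117),(403,325),(300,338),(532,82),(634,62),(672,268),(572,283))
sb=sc((575,490),(680,348)) 
def f(p):
    b,V,rc=cr(p)
    return np.r_[(proj('top',b)-tb).ravel(),(proj('top',V)-tV).ravel(),(proj('scene',b[:2])-sb).ravel(),(proj('top',rc)-tc((121,268))).ravel(),(proj('scene',rc)-sc((557,307))).ravel()]
p0=[*ray('top',(290,243),.05)[:2],1.6,.05,.04]
s=least_squares(f,p0,loss='soft_l1');print('cradle',s.x.round(4));print(f(s.x).reshape(-1,2).round(1).tolist())
for n,uv in(('top',tc((121,268))[0]),('scene',sc((557,307))[0])):print('recess',n,ray(n,uv,.054))
p=s.x;print('recess fit',cr(p)[2])
l=[ray('top',q,.05) for q in tc((60,268),(127,209),(185,272),(122,333))]
print('lobe ang',[np.degrees(np.arctan2(*(v)[[1,0]])) for v in (l[0]-l[2],l[1]-l[3])], 'cradle deg',np.degrees(p[2]))
ls=[ray('scene',q,.05) for q in sc((503,278),(602,283),(603,350),(512,343))]
print('lobe scene',[np.degrees(np.arctan2(*(v)[[1,0]])) for v in (ls[0]-ls[2],ls[1]-ls[3])],np.mean(ls,0),np.mean(l,0))
# stand/key: in top, bar from (247,123) to (140,350)
def st(p):
    x,y,a=p;M=lambda P:np.array(P)@R(a).T+[x,y,0];return M
ps=[]
def g(p):
    M=st(p)
    top=lambda P,q:(proj('top',M(P))-q).ravel()
    s_=lambda P,q:(proj('scene',M(P))-q).ravel()
    h=.03;bx,by=.032,.008
    return np.r_[top([[h,-h,0],[-h,-h,0],[h,-h,.04],[-h,-h,.04]],tk((512,245),(405,468),(475,232),(375,455))),
      top([[bx,by,.103],[-bx,by,.103]],tk((250,123),(140,350))),
      s_([[h,h,.04],[-h,h,.04],[-h,-h,.04],[h,h,0],[-h,h,0],[-h,-h,0]][:0] or [[0,0,.04]],sk((335,325))),
      ]
p0=[*ray('top',(176,245),.02)[:2],-.5]
s=least_squares(g,p0,loss='soft_l1');print('stand',s.x.round(4),np.degrees(s.x[2]));print(g(s.x).reshape(-1,2).round(1).tolist())
q=[ray('scene',u,.04) for u in sk((137,235),(285,450),(525,380))];print('scene stand corners',np.round(q,4).tolist(),'centre',((q[0]+q[2])/2).round(4))
q=[ray('scene',u,.0) for u in sk((108,342),(245,558),(488,490))];print('bottom',np.round(q,4).tolist(),'centre',((q[0]+q[2])/2).round(4))
d=q[2]-q[1];print(np.degrees(np.arctan2(d[1],d[0])))
# blank
e=[ray('top',u,.053) for u in tr((461,59),(533,450))];print('blank top',np.round(e,4).tolist(),np.mean(e,0).round(4),np.degrees(np.arctan2(*(e[0]-e[1])[[1,0]])),np.linalg.norm(e[0]-e[1]))
print('near disc',ray('scene',sr((140,245))[0],.048))
def rk(p):
    x,y,a=p;return np.array([[.075,.11,.012],[.075,-.11,.012],[-.075,-.11,.012],[-.075,.11,.012]])@R(a).T+[x,y,0]
ft=tr((48,150),(577,62),(645,413),(118,505))
fs=sr((450,480),(62,272),(692,300))
k=lambda p:np.r_[(proj('top',rk(p))-ft).ravel(),(proj('scene',rk(p)[[0,1,3]])-fs).ravel()]
s=least_squares(k,[*ray('top',(395,240),.01)[:2],0],loss='soft_l1');print('rack',s.x.round(4),np.degrees(s.x[2]),k(s.x).reshape(-1,2).round(1).tolist())
print('blank by rack',(R(s.x[2])@[0,-.055,0])[:2]+s.x[:2],'dowel',(R(s.x[2])@[0,.055,0])[:2]+s.x[:2])
E
```

```text
cradle [0.5675 0.0117 1.7851 0.0463 0.0415]
[[-0.3, 0.1], [-1.0, 0.2], [0.5, 0.4], [-0.2, 0.2], [-0.2, -0.4], [-0.3, -0.3], [-0.7, -0.8], [-0.2, 0.1], [0.1, -0.1], [-0.3, 0.0], [-0.0, -0.4], [0.1, 0.3], [-1.9, 0.3], [0.4, -1.8], [0.1, 0.4], [-0.6, -1.9]]
recess top [0.53888052 0.14884184 0.054     ]
recess scene [0.54096923 0.15273886 0.054     ]
recess fit [[0.53775776 0.14852827 0.054     ]]
lobe ang [np.float64(89.28891522167868), np.float64(-0.07052604103765985)] cradle deg 102.2809874971272
lobe scene [np.float64(-90.5829525655246), np.float64(178.1093336477886)] [0.54072964 0.15206386 0.05      ] [0.53834787 0.1484038  0.05      ]
stand [ 0.5486  0.341  -0.3841] -22.008491500151443
[[-0.3, -0.2], [-0.1, 0.3], [-0.5, -0.9], [-1.2, 0.1], [0.2, -0.8], [-0.7, 1.9], [-1.1, -2.9]]
scene stand corners [[0.5645, 0.3032, 0.04], [0.5875, 0.3569, 0.04], [0.5341, 0.3804, 0.04]] centre [0.5493 0.3418 0.04  ]
bottom [[0.5627, 0.303, 0.0], [0.587, 0.3562, 0.0], [0.5324, 0.3814, 0.0]] centre [0.5475 0.3422 0.    ]
155.28729095556113
blank top [[0.6611, -0.321, 0.053], [0.5041, -0.3494, 0.053]] [ 0.5826 -0.3352  0.053 ] 10.243064041594014 0.1595391928977993
near disc [ 0.66015417 -0.31724163  0.048     ]
rack [ 0.5758 -0.2795  0.1883] 10.7900189839146 [[-0.0, -0.5], [-0.7, -0.6], [-0.3, 0.3], [-0.8, 0.1], [0.0, -0.7], [-1.0, -1.3], [0.2, -1.7]]
blank by rack [ 0.58605185 -0.33353302] dowel [ 0.56545873 -0.22547783]
```

The two cameras agree to 2–4 mm.
- **Stand:** about (0.549, 0.342), with the bar at about -23.5°.
- **Recess:** about (0.540, 0.1505). Its sides lie at about 44.5° to the world axes, so the knob stands turned relative to the cradle.
- **Blank:** in the rack's -y slot at about (0.584, -0.334), axis at about 10.4°. It is the thick pale cylinder, confirmed in the enlarged crop.

I'm moving towards the key now.

Emit:
arm_command --hand '[0,0,0,0,0,0,0,0]' --dp '[[0.035,0.035,0],[0.035,0.035,0],[0.035,0.035,0],[0.035,0.035,0],[0.035,0.035,0],[0.035,0.035,0],[0.035,0.035,0],[0.035,0.035,0]]' --turn '[[0,0,-0.098],[0,0,-0.098],[0,0,-0.098],[0,0,-0.098],[0,0,-0.098],[0,0,-0.098],[0,0,-0.098],[0,0,-0.098]]'

```text
clock: 0.9
eef_pos: [0.5287, -0.3461, 0.2404]
tool_rot: [0.837, 0.547, -0.0, -0.0]
wrist_force: [-0.2, -0.8, 0.0]
width: 1.002
```

Emit:
arm_command --hand '[0,0,0,0,0,0,0,0]' --dp '[[0.003,0.049,0],[0.003,0.049,0],[0.003,0.049,0],[0.003,0.049,0],[0.003,0.049,0],[0.003,0.049,0],[0.003,0.049,0],[0,0.049,0]]' --turn '[[0,0,0],[0,0,0],[0,0,0],[0,0,0],[0,0,0],[0,0,0],[0,0,0],[0,0,0]]'

```text
clock: 1.7
eef_pos: [0.5484, 0.0461, 0.2404]
tool_rot: [0.836, 0.549, -0.0, -0.0]
wrist_force: [1.4, -0.1, -0.3]
width: 1.002
```

Emit:
arm_command --hand '[0,0,0,0,0,0,0,0]' --dp '[[0,0.049,0],[0,0.049,0],[0,0.049,0],[0,0.049,0],[0,0.049,0],[0,0.049,0],[0,0,0],[0,0,0]]' --turn '[[0,0,0],[0,0,0],[0,0,0],[0,0,0],[0,0,0],[0,0,0],[0,0,0],[0,0,0]]'

```text
clock: 2.5
eef_pos: [0.5481, 0.3392, 0.2394]
tool_rot: [0.835, 0.55, -0.001, 0.0]
wrist_force: [-0.8, -0.5, -0.1]
width: 1.0
```

Emit:
arm_command --hand '[0,0,0,0,0]' --dp '[[0.001,0.003,-0.03],[0,0,-0.04],[0,0,-0.03],[0,0,0],[0,0,0]]' --turn '[[0,0,0],[0,0,0],[0,0,0],[0,0,0],[0,0,0]]'

```text
clock: 3.0
eef_pos: [0.5502, 0.3402, 0.1412]
tool_rot: [0.836, 0.549, -0.0, 0.0]
wrist_force: [0.7, 0.5, 0.8]
width: 0.999
```

```bash
cat >> h.py <<'E'
def snap(n,name,x,y,w,h,f):
    from rig import robot;import cv2
    im=robot.camera(n)["frame"][:,:,::-1]
    c=cv2.resize(im[y:y+h,x:x+w],None,fx=f,fy=f,interpolation=cv2.INTER_CUBIC)
    for i in range(0,w,10):
        cv2.line(c,(i*f,0),(i*f,6),(0,255,255),1)
        if i%20==0: cv2.putText(c,str(x+i),(i*f,18),0,.4,(0,255,255),1)
    for i in range(0,h,10):
        cv2.line(c,(0,i*f),(6,i*f),(0,255,255),1)
        if i%20==0:cv2.putText(c,str(y+i),(8,i*f+4),0,.4,(0,255,255),1)
    cv2.imwrite('pics/'+name,c)
E
python3 -c "
from h import *
snap('scene','s1.png',430,260,130,140,4)"
```

```text
(no output)
```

View pics/s1.png

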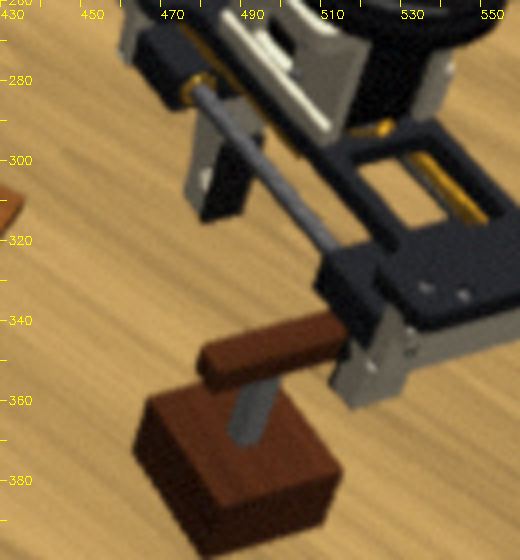

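The fingers, at (485,205/4+260) and (525,355), straddle the bar, which runs across the jaws. I'm descending and gripping.

Emit:
arm_command --hand '[0,0,0,0]' --dp '[[-0.001,0.0015,-0.03],[0,0,-0.022],[0,0,0],[0,0,0]]' --turn '[[0,0,0],[0,0,0],[0,0,0],[0,0,0]]'

```text
clock: 3.45
eef_pos: [0.5497, 0.3431, 0.0906]
tool_rot: [0.836, 0.549, 0.001, 0.0]
wrist_force: [0.3, 0.0, 0.8]
width: 1.0
```

Emit:
arm_command --hand '[0.3,0.5,0.7,0.85,1,1,1,1]' --dp '[[0,0,0],[0,0,0],[0,0,0],[0,0,0],[0,0,0],[0,0,0],[0,0,0],[0,0,0]]' --turn '[[0,0,0],[0,0,0],[0,0,0],[0,0,0],[0,0,0],[0,0,0],[0,0,0],[0,0,0]]' --grip_force 25

```text
clock: 4.25
eef_pos: [0.5487, 0.3426, 0.0885]
tool_rot: [0.836, 0.549, -0.0, 0.0]
wrist_force: [0.5, 0.5, -0.1]
width: 0.33
```

Emit:
arm_command --hand '[1,1,1,1,1]' --dp '[[0,0,0],[0,0,0],[0,0,0],[0,0,0],[0,0,0]]' --turn '[[0,0,0],[0,0,0],[0,0,0],[0,0,0],[0,0,0]]'

```text
clock: 4.75
eef_pos: [0.5487, 0.3426, 0.0885]
tool_rot: [0.836, 0.549, -0.0, -0.0]
wrist_force: [-0.9, -0.1, 0.6]
width: 0.182
```

Width 0.182 is 16 mm, so the bar is gripped. I'm lifting it and moving over the knob.

Emit:
arm_command --hand '[1,1,1,1,1]' --dp '[[0,0,0.01],[0,0,0.02],[0,0,0.03],[0,0,0.02],[0,0,0]]' --turn '[[0,0,0],[0,0,0],[0,0,0],[0,0,0],[0,0,0]]'

```text
clock: 5.25
eef_pos: [0.5502, 0.3438, 0.173]
tool_rot: [0.836, 0.549, 0.003, -0.0]
wrist_force: [0.0, -0.6, -0.2]
width: 0.176
```

Emit:
arm_command --hand '[1,1,1,1,1,1,1,1]' --dp '[[-0.001,-0.024,0],[-0.002,-0.036,0],[-0.002,-0.036,0],[-0.002,-0.036,0],[-0.001,-0.036,0],[-0.001,-0.024,0],[0,0,0],[0,0,0]]' --turn '[[0,0,-0.064],[0,0,-0.064],[0,0,-0.064],[0,0,-0.064],[0,0,-0.064],[0,0,-0.064],[0,0,0],[0,0,0]]'

```text
clock: 6.05
eef_pos: [0.5396, 0.1501, 0.1686]
tool_rot: [0.925, 0.379, 0.0, -0.0]
wrist_force: [-0.3, -0.5, -0.9]
width: 0.181
```

```bash
python3 -c "
from h import *
snap('scene','s2.png',340,210,130,120,5)
snap('top','t2.png',210,210,70,70,8)"
```

```text
(no output)
```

View pics/s2.png

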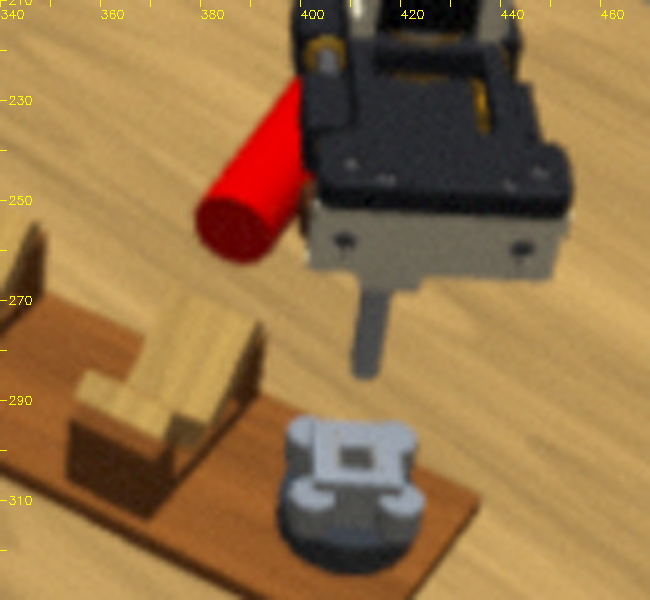

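View pics/t2.png

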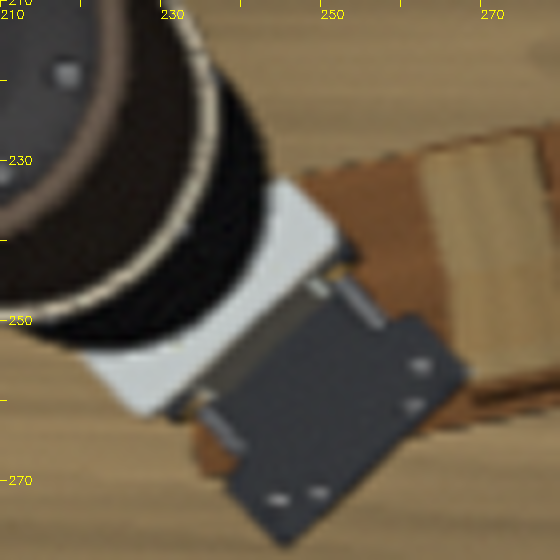

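```bash
python3 -c "
from h import *
o=np.array([340-.4,210-.4])
a=ray('scene',np.array([366,373])/5+o,.0946);b=ray('scene',np.array([356,457])/5+o,.054)
print(a,b,b-a)
print(R(0)[0],1-2*.379**2,2*.925*.379,np.degrees(np.arctan2(2*.925*.379,1-2*.379**2)))"
```

```text
[0.53807883 0.14764335 0.0946    ] [0.54101649 0.15125018 0.054     ] [ 0.00293767  0.00360682 -0.0406    ]
[ 1. -0.  0.] 0.712718 0.70115 44.53122725153182
```

Emit:
arm_command --hand '[1,1,1,1,1]' --dp '[[0.0015,0.002,-0.015],[0,0,-0.015],[0,0,-0.005],[0,0,0],[0,0,0]]' --turn '[[0,0,0],[0,0,0],[0,0,0],[0,0,0],[0,0,0]]'

```text
clock: 6.65
eef_pos: [0.5415, 0.1531, 0.1339]
tool_rot: [0.925, 0.38, 0.0, 0.0]
wrist_force: [-0.5, 1.0, 0.0]
width: 0.181
```

```bash
python3 -c "
from h import *
snap('scene','s3.png',375,255,75,70,8)"
```

```text
(no output)
```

View pics/s3.png

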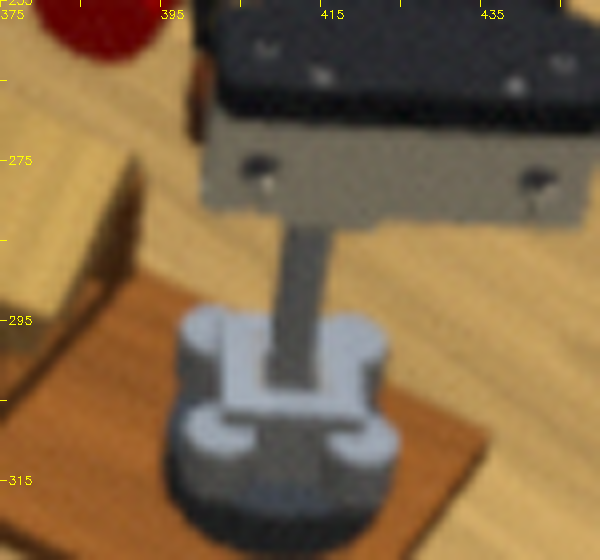

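The shank tip appears over the mouth of the recess (411,301). I'm descending gently and watching the force.

Emit:
arm_command --hand '[1,1,1,1,1]' --dp '[[-0.0005,-0.001,-0.003],[0,0,-0.003],[0,0,-0.003],[0,0,0],[0,0,0]]' --turn '[[0,0,0],[0,0,0],[0,0,0],[0,0,0],[0,0,0]]'

```text
clock: 7.2
eef_pos: [0.5407, 0.1515, 0.1245]
tool_rot: [0.925, 0.38, -0.0, 0.0]
wrist_force: [0.6, 0.2, -1.2]
width: 0.176
```

Emit:
arm_command --hand '[1,1,1,1]' --dp '[[0,0,-0.002],[0,0,-0.002],[0,0,-0.002],[0,0,0]]' --turn '[[0,0,0],[0,0,0],[0,0,0],[0,0,0]]'

```text
clock: 7.6
eef_pos: [0.5405, 0.1516, 0.1181]
tool_rot: [0.925, 0.379, -0.0, -0.0]
wrist_force: [-1.3, 0.5, -1.7]
width: 0.182
```

Emit:
arm_command --hand '[1,1,1,1,1,1]' --dp '[[0,0,-0.003],[0,0,-0.003],[0,0,-0.002],[0,0,-0.002],[0,0,0],[0,0,0]]' --turn '[[0,0,0],[0,0,0],[0,0,0],[0,0,0],[0,0,0],[0,0,0]]'

```text
clock: 8.2
eef_pos: [0.5405, 0.1516, 0.1083]
tool_rot: [0.925, 0.379, -0.0, -0.0]
wrist_force: [-1.3, 1.0, -1.3]
width: 0.181
```

Emit:
arm_command --hand '[1,1,1,1]' --dp '[[0,0,-0.001],[0,0,-0.001],[0,0,0],[0,0,0]]' --turn '[[0,0,0],[0,0,0],[0,0,0],[0,0,0]]'

```text
clock: 8.6
eef_pos: [0.541, 0.1517, 0.1073]
tool_rot: [0.925, 0.38, 0.0, 0.0]
wrist_force: [-4.2, 1.8, 5.7]
width: 0.187
```

Emit:
arm_command --hand '[1,1,1,1]' --dp '[[0,0,-0.001],[0,0,-0.001],[0,0,0],[0,0,0]]' --turn '[[0,0,0],[0,0,0],[0,0,0],[0,0,0]]'

```text
clock: 9.0
eef_pos: [0.5419, 0.1517, 0.107]
tool_rot: [0.925, 0.38, 0.001, 0.0]
wrist_force: [-5.7, 0.2, 17.0]
width: 0.182
```

```bash
python3 -c "
from h import *
from rig import robot
for i in range(3): print(robot.state()['wrist_force'],robot.state()['eef_pos'])
snap('scene','s4.png',375,255,75,70,8)"
```

```text
[-5.6501445   0.2249273  17.02556397] [0.54186461 0.1516989  0.10702553]
[-5.6501445   0.2249273  17.02556397] [0.54186461 0.1516989  0.10702553]
[-5.6501445   0.2249273  17.02556397] [0.54186461 0.1516989  0.10702553]
```

View pics/s4.png

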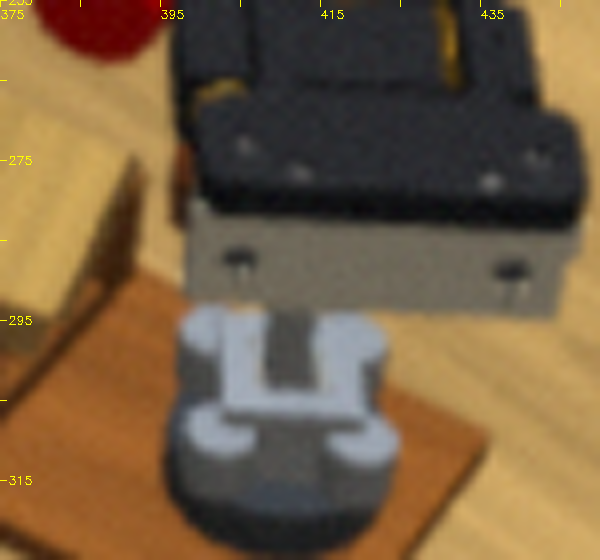

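The key is bottomed at TCP z 0.107, about 20 mm deep, under a 17 N push. I'm easing the push off and letting go.

Emit:
arm_command --hand '[1,1,0,0,0,0,0,0]' --dp '[[0,0,0.002],[0,0,0],[0,0,0],[0,0,0],[0,0,0],[0,0,0],[0,0,0],[0,0,0]]' --turn '[[0,0,0],[0,0,0],[0,0,0],[0,0,0],[0,0,0],[0,0,0],[0,0,0],[0,0,0]]'

```text
clock: 9.85
eef_pos: [0.5407, 0.1516, 0.1065]
tool_rot: [0.925, 0.38, -0.0, 0.0]
wrist_force: [-0.4, 0.2, 0.6]
width: 0.664
```

Emit:
arm_command --hand '[0,0,0,0,0,0,0]' --dp '[[0,0,0],[0,0,0],[0,0,0.01],[0,0,0.03],[0,0,0.045],[0,0,0.045],[0,-0.04,0]]' --turn '[[0,0,0],[0,0,0],[0,0,0],[0,0,0],[0,0,0],[0,0,0],[0,0,0]]'

```text
clock: 10.55
eef_pos: [0.5444, 0.1148, 0.2442]
tool_rot: [0.924, 0.382, 0.006, 0.0]
wrist_force: [1.7, -0.3, -0.1]
width: 1.005
```

```bash
python3 -c "
from h import *
snap('scene','s5.png',340,200,130,130,5)"
```

```text
(no output)
```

View pics/s5.png

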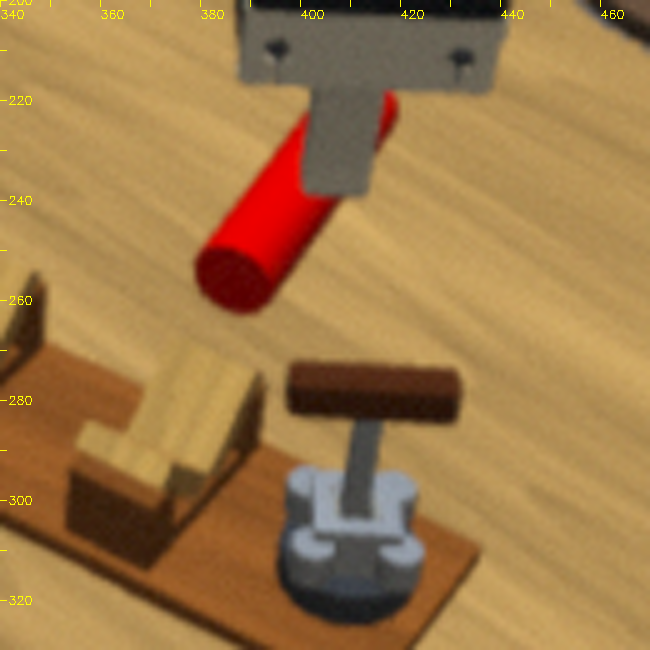

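The key stands upright in the knob, fully home (bar ~(415,279), shank in the recess ~(411,300)). Next is the blank.

Emit:
arm_command --hand '[0,0,0,0,0,0,0,0]' --dp '[[0.005,-0.045,0],[0.005,-0.045,0],[0.005,-0.045,0],[0.005,-0.045,0],[0.005,-0.045,0],[0.005,-0.045,0],[0.005,-0.045,0],[0.005,-0.045,0]]' --turn '[[0,0,0.121],[0,0,0.121],[0,0,0.121],[0,0,0.121],[0,0,0.121],[0,0,0.121],[0,0,0.121],[0,0,0.121]]'

```text
clock: 11.4
eef_pos: [0.5805, -0.2504, 0.2374]
tool_rot: [0.64, 0.768, 0.0, 0.0]
wrist_force: [0.0, -0.1, 0.1]
width: 1.001
```

Emit:
arm_command --hand '[0,0,0,0]' --dp '[[0,-0.045,0],[0,-0.04,0],[0,0,0],[0,0,0]]' --turn '[[0,0,0],[0,0,0],[0,0,0],[0,0,0]]'

```text
clock: 11.8
eef_pos: [0.5801, -0.3345, 0.2364]
tool_rot: [0.643, 0.766, -0.0, -0.0]
wrist_force: [-0.4, 0.2, -0.1]
width: 0.998
```

```bash
python3 -c "
from h import *
from rig import robot
s=robot.state();q=s['tool_rot'];print(s['eef_pos'],s['qpos'],np.degrees(np.arctan2(2*q[0]*q[1],q[0]**2-q[1]**2)))"
```

```text
[ 0.58008245 -0.3345003   0.23642891] [-2.32629012e-01  3.52667863e-01 -6.33895863e-03 -1.17585232e-04
 -1.21249933e+00 -1.16470050e+00] 99.93655172567102
```

Emit:
arm_command --hand '[0,0,0,0,0,0,0,0]' --dp '[[0.004,0.0005,-0.04],[0,0,-0.045],[0,0,-0.045],[0,0,-0.03],[0,0,-0.02],[0,0,-0.013],[0,0,0],[0,0,0]]' --turn '[[0,0,0.01],[0,0,0],[0,0,0],[0,0,0],[0,0,0],[0,0,0],[0,0,0],[0,0,0]]'

```text
clock: 12.6
eef_pos: [0.5855, -0.3326, 0.0447]
tool_rot: [0.638, 0.77, 0.0, 0.001]
wrist_force: [-0.8, 0.8, 1.1]
width: 1.0
```

```bash
python3 -c "
from h import *
snap('scene','s6.png',200,140,130,130,5)"
```

```text
(no output)
```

View pics/s6.png

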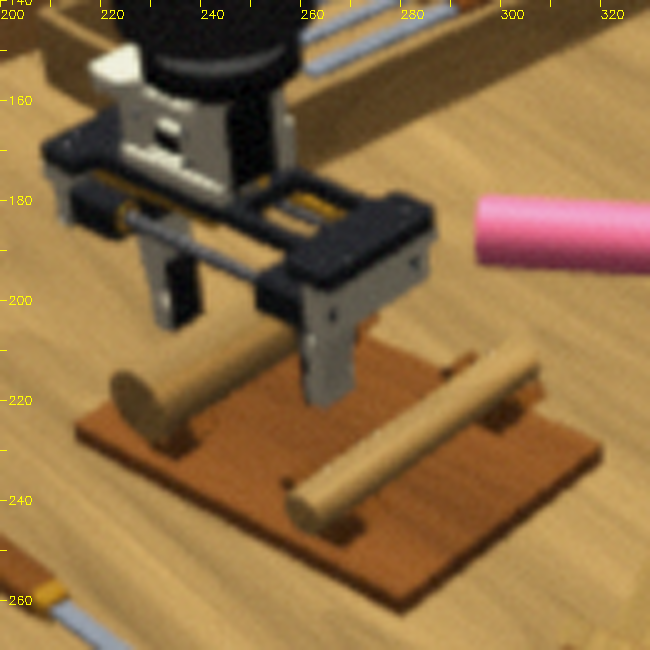

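The fingers straddle the thick blank, at (233,203) and (265,217). The dowel (280,228) is clear of them. Gripping now.

Emit:
arm_command --hand '[0.5,1,1,1,1,1,1,1]' --dp '[[0,0,0],[0,0,0],[0,0,0],[0,0,0],[0,0,0],[0,0,0],[0,0,0],[0,0,0]]' --turn '[[0,0,0],[0,0,0],[0,0,0],[0,0,0],[0,0,0],[0,0,0],[0,0,0],[0,0,0]]' --grip_force 45

```text
clock: 13.45
eef_pos: [0.5845, -0.3321, 0.0435]
tool_rot: [0.639, 0.77, 0.0, -0.001]
wrist_force: [-1.2, 5.5, 2.5]
width: 0.444
```

Emit:
arm_command --hand '[1,1]' --dp '[[0,0,0],[0,0,0]]' --turn '[[0,0,0],[0,0,0]]'

```text
clock: 13.65
eef_pos: [0.5845, -0.3321, 0.0435]
tool_rot: [0.638, 0.77, 0.0, -0.001]
wrist_force: [-0.3, 5.0, 3.3]
width: 0.449
```

Emit:
arm_command --hand '[1,1,1,1,1]' --dp '[[0,0,0.01],[0,0,0.02],[0,0,0.04],[0,0,0.04],[0,0,0.02]]' --turn '[[0,0,0],[0,0,0],[0,0,0],[0,0,0],[0,0,0]]'

```text
clock: 14.15
eef_pos: [0.5861, -0.334, 0.1785]
tool_rot: [0.638, 0.77, 0.001, 0.003]
wrist_force: [1.4, 0.0, -0.7]
width: 0.446
```

Emit:
arm_command --hand '[1,1,1,1,1,1,1,1]' --dp '[[0,0.02,0],[-0.002,0.03,0],[-0.002,0.03,0],[-0.002,0.03,0],[-0.002,0.03,0],[-0.002,0.03,0],[-0.002,0.03,0],[-0.0025,0.03,0]]' --turn '[[0,0,0.1],[0,0,0.14],[0,0,0.14],[0,0,0.14],[0,0,0.14],[0,0,0.14],[0,0,0.14],[0,0,0.14]]'

```text
clock: 14.95
eef_pos: [0.5702, -0.102, 0.1743]
tool_rot: [0.149, 0.989, -0.0, 0.0]
wrist_force: [0.2, 0.2, -0.0]
width: 0.446
```

Emit:
arm_command --hand '[1,1,1,1,1,1,1]' --dp '[[0,0.03,0],[0,0.03,0],[0,0.03,0],[0,0.027,0],[0,0,0],[0,0,0],[0,0,0]]' --turn '[[0,0,0.14],[0,0,0.14],[0,0,0.139],[0,0,0.1],[0,0,0],[0,0,0],[0,0,0]]'

```text
clock: 15.65
eef_pos: [0.5702, 0.0135, 0.1738]
tool_rot: [-0.106, 0.994, -0.0, 0.0]
wrist_force: [0.7, 0.2, -0.8]
width: 0.446
```

```bash
python3 -c "
from h import *
from rig import robot
s=robot.state();q=s['tool_rot'];print(s['eef_pos'],s['qpos'],np.degrees(np.arctan2(2*q[0]*q[1],q[0]**2-q[1]**2)))
snap('scene','s7.png',270,150,170,140,4)
snap('top','t7.png',220,190,120,100,6)"
```

```text
[0.57021667 0.01354071 0.17384142] [ 3.66833317e-01  2.41006692e-01 -3.16225131e-01  2.42141122e-04
 -1.01341859e+00 -1.54223431e-01] -167.8110130902498
```

View pics/s7.png

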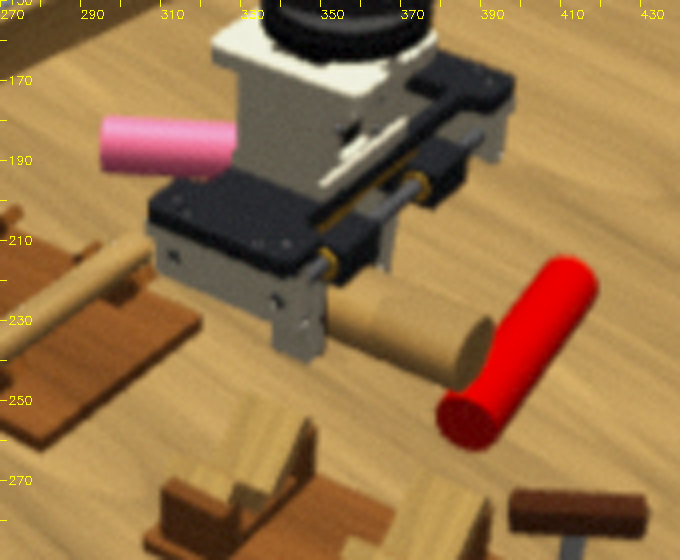

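View pics/t7.png

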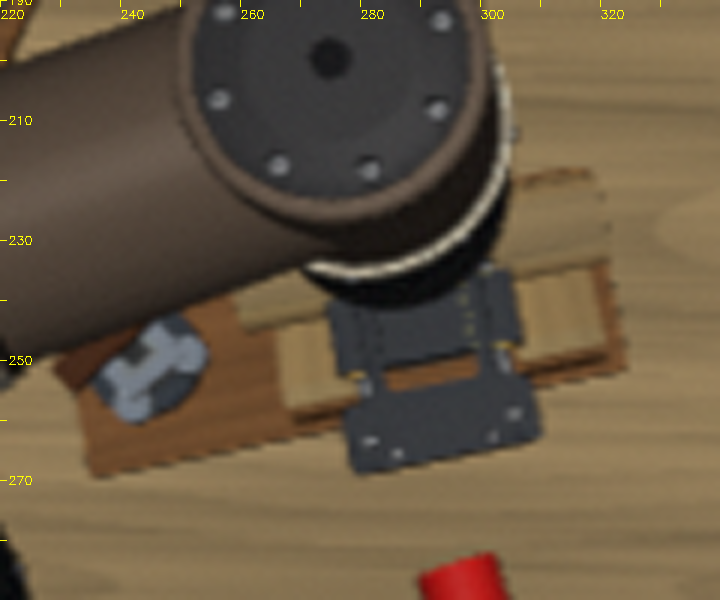

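```bash
python3 -c "
from h import *
e=ray('scene',np.array([477,352])/4+[269.6,149.6],.179);a=np.radians(102.2);print(e, np.array([.5702,.0135])+.08*np.array([np.cos(a),np.sin(a)]))
d=e[:2]-[.5702,.0135];print(d@[np.cos(a),np.sin(a)],d@[-np.sin(a),np.cos(a)])
E=[ray('top',np.array(p)/6+[219.6,189.6],.179+.0) for p in((245,327),(612,262),(600,170))];print(E)
for P in E:
  d=P[:2]-[.5702,.0135];print(d@[np.cos(a),np.sin(a)],d@[-np.sin(a),np.cos(a)])
"
```

```text
[0.55107783 0.08785902 0.179     ] [0.55329402 0.09169327]
0.07672067404111296 0.002976403813085362
[array([0.53732563, 0.08414173, 0.179     ]), array([ 0.56840463, -0.07185822,  0.179     ]), array([ 0.60816651, -0.06590675,  0.179     ])]
0.07599351595507017 0.017203584165367623
-0.08305107467817882 0.01979312660327903
-0.08563668129905622 -0.020328455591152993
```

The blank sits about 3.5 mm towards cradle -x in the grip, so I'll correct for that while descending to 10 mm above the seat.

Emit:
arm_command --hand '[1,1,1,1,1,1,1]' --dp '[[-0.001,0.0045,-0.02],[0,0,-0.03],[0,0,-0.03],[0,0,-0.02],[0,0,-0.008],[0,0,0],[0,0,0]]' --turn '[[0,0,0],[0,0,0],[0,0,0],[0,0,0],[0,0,0],[0,0,0],[0,0,0]]'

```text
clock: 16.45
eef_pos: [0.57, 0.0184, 0.0665]
tool_rot: [-0.107, 0.994, 0.0, 0.001]
wrist_force: [-1.0, 0.5, -0.8]
width: 0.446
```

Emit:
arm_command --hand '[1,1,1,1,1]' --dp '[[0,0,-0.002],[0,0,-0.002],[0,0,-0.002],[0,0,0],[0,0,0]]' --turn '[[0,0,0],[0,0,0],[0,0,0],[0,0,0],[0,0,0]]'

```text
clock: 16.95
eef_pos: [0.5692, 0.0187, 0.0596]
tool_rot: [-0.107, 0.994, 0.0, 0.0]
wrist_force: [-0.8, -0.9, -1.4]
width: 0.441
```

Emit:
arm_command --hand '[1,1,1,1,1]' --dp '[[0,0,-0.001],[0,0,-0.001],[0,0,-0.001],[0,0,0],[0,0,0]]' --turn '[[0,0,0],[0,0,0],[0,0,0],[0,0,0],[0,0,0]]'

```text
clock: 17.45
eef_pos: [0.5692, 0.0186, 0.0565]
tool_rot: [-0.107, 0.994, -0.0, -0.0]
wrist_force: [-0.0, 0.4, -0.9]
width: 0.444
```

```bash
python3 -c "
from h import *
snap('scene','s8.png',280,200,170,140,4)
snap('top','t8.png',220,190,120,100,6)"
```

```text
(no output)
```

View pics/s8.png

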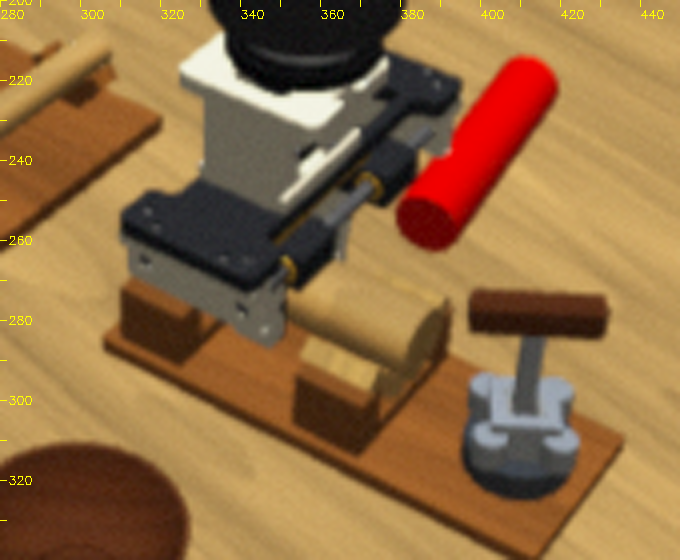

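View pics/t8.png

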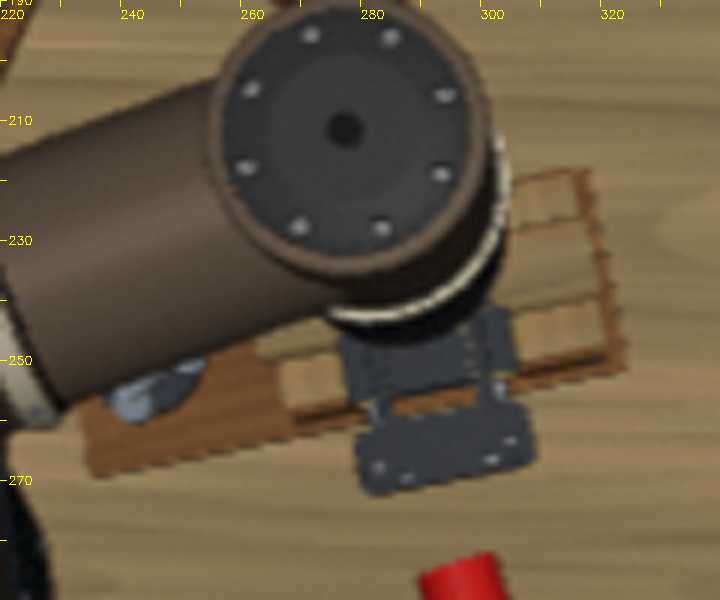

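The blank lies in line with the V and overhangs both sections, about 4 mm at the right end (~320,233) and 7 mm at the left (~263,247). It is centred within about 2 mm. I'm lowering it to contact.

Emit:
arm_command --hand '[1,1,1,1]' --dp '[[0,0,-0.001],[0,0,-0.0005],[0,0,0],[0,0,0]]' --turn '[[0,0,0],[0,0,0],[0,0,0],[0,0,0]]'

```text
clock: 17.95
eef_pos: [0.5693, 0.0186, 0.0557]
tool_rot: [-0.107, 0.994, -0.0, 0.0]
wrist_force: [-2.3, 1.1, 6.0]
width: 0.448
```

Emit:
arm_command --hand '[1,1,1,1]' --dp '[[-0.0004,0,-0.001],[0,0,0],[0,0,0],[0,0,0]]' --turn '[[0,0,0],[0,0,0],[0,0,0],[0,0,0]]'

```text
clock: 18.35
eef_pos: [0.5692, 0.0186, 0.0555]
tool_rot: [-0.107, 0.994, -0.0, 0.001]
wrist_force: [-5.0, 0.4, 12.3]
width: 0.446
```

Emit:
arm_command --hand '[1,1,1,1]' --dp '[[-0.0009,-0.0002,-0.0004],[0,0,0],[0,0,0],[0,0,0]]' --turn '[[0,0,0],[0,0,0],[0,0,0],[0,0,0]]'

```text
clock: 18.75
eef_pos: [0.569, 0.0186, 0.0554]
tool_rot: [-0.107, 0.994, -0.0, 0.001]
wrist_force: [-2.8, 0.1, 12.9]
width: 0.443
```

Emit:
arm_command --hand '[1,1,1,1,1]' --dp '[[-0.0012,-0.0002,-0.0007],[0,0,0],[0,0,0],[0,0,0],[0,0,0]]' --turn '[[0,0,0],[0,0,0],[0,0,0],[0,0,0],[0,0,0]]'

```text
clock: 19.25
eef_pos: [0.569, 0.0186, 0.0553]
tool_rot: [-0.108, 0.994, -0.0, 0.002]
wrist_force: [-1.6, -0.8, 13.7]
width: 0.446
```

Emit:
arm_command --hand '[1,1,1,1,1]' --dp '[[-0.0007,0,-0.0008],[0,0,0],[0,0,0],[0,0,0],[0,0,0]]' --turn '[[0,0,0],[0,0,0],[0,0,0],[0,0,0],[0,0,0]]'

```text
clock: 19.75
eef_pos: [0.569, 0.0186, 0.0553]
tool_rot: [-0.108, 0.994, -0.0, 0.003]
wrist_force: [-0.9, -0.8, 18.1]
width: 0.439
```

Emit:
arm_command --hand '[1,1,1,1,1]' --dp '[[0,0,0],[0,0,0],[0,0,0],[0,0,0],[0,0,0]]' --turn '[[0,0,0],[0,0,0],[0,0,0],[0,0,0],[0,0,0]]'

```text
clock: 20.25
eef_pos: [0.569, 0.0187, 0.0553]
tool_rot: [-0.108, 0.994, -0.0, 0.003]
wrist_force: [-1.4, -1.7, 19.1]
width: 0.445
```

```bash
python3 -c "
from h import *
from rig import robot
snap('scene','s9.png',280,200,170,140,4)
print(robot.state()['wrist_force'])
snap('top','t9.png',140,140,320,160,2)
for i in range(4):robot.camera('top');s=robot.state();print(s['wrist_force'],s['torque'],s['eef_pos'])
"
```

```text
[-1.838465   -0.88041295 18.31354686]
[-1.72520976 -1.09434393 19.21438558] [-0.32129419  0.65835945  0.20177954] [0.56900457 0.01863914 0.05530249]
[-0.94306084 -1.05325906 19.04457521] [-0.25565795  0.62960542  0.16663627] [0.56899326 0.01865035 0.05529906]
[-1.70897079 -1.18934105 18.6062885 ] [-0.33592218  0.62815996  0.21578341] [0.5690017  0.01864144 0.05529675]
[-1.23198638 -1.09321701 19.33654003] [-0.31032569  0.57571185  0.16552928] [0.56897953 0.01864464 0.05528355]
```

View pics/s9.png

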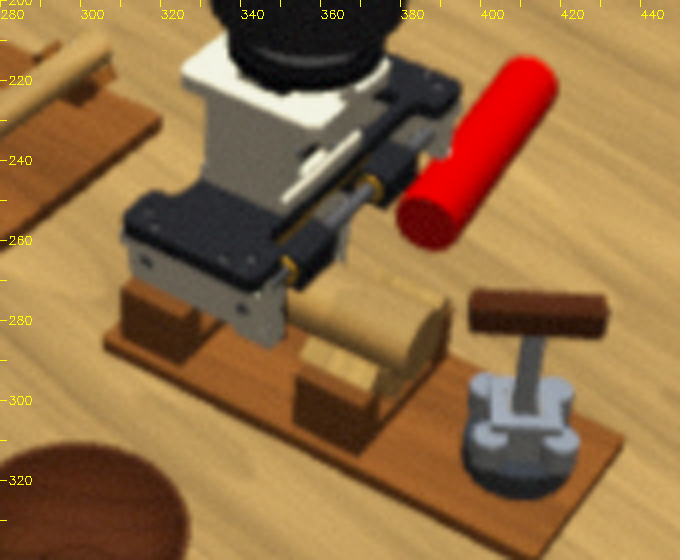

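View pics/t9.png

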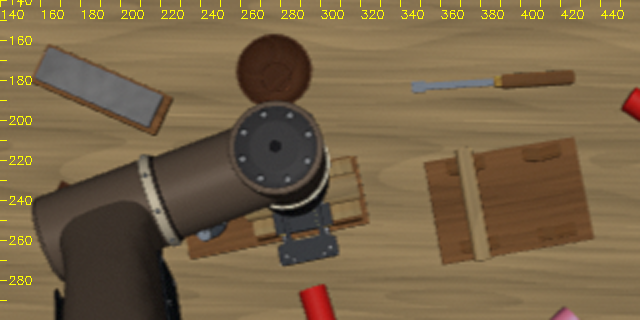

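The blank is seated, the key is standing, and the dowel, stone, bowl and gouge are undisturbed. The push reads about 19 N, so I'll ease it slightly towards the middle of the band.

Emit:
arm_command --hand '[1,1,1,1,1,1]' --dp '[[-0.0002,0,0.0003],[0,0,0],[0,0,0],[0,0,0],[0,0,0],[0,0,0]]' --turn '[[0,0,0],[0,0,0],[0,0,0],[0,0,0],[0,0,0],[0,0,0]]'

```text
clock: 21.15
eef_pos: [0.569, 0.0186, 0.0553]
tool_rot: [-0.108, 0.994, -0.0, 0.003]
wrist_force: [0.4, -0.8, 15.9]
width: 0.447
```

```bash
python3 -c "
from rig import robot
for i in range(6):robot.camera('top');s=robot.state();print(s['wrist_force'],s['eef_pos'],s['clock'])
"
```

```text
[-0.25757162 -1.94839503 15.88938386] [0.56896941 0.0186312  0.0553107 ] 21.2
[ 0.86888412 -1.99968789 15.67114521] [0.56895899 0.018637   0.05530772] 21.25
[ 0.87712583 -0.45314135 15.29088877] [0.56900101 0.018676   0.05532017] 21.3
[ 3.10780772e-04 -1.14055664e+00  1.57678734e+01] [0.56897624 0.01865157 0.05529882] 21.35
[ 0.48923474 -1.57631939 15.00369468] [0.56895364 0.01864453 0.05530418] 21.4
[ 0.69477696 -1.48987014 15.4463998 ] [0.56898022 0.01863793 0.05530682] 21.45
```

Lateral force is balanced now, but the push is a little low. I'll add a touch.

Emit:
arm_command --hand '[1,1,1,1,1,1]' --dp '[[0,0,-0.0002],[0,0,0],[0,0,0],[0,0,0],[0,0,0],[0,0,0]]' --turn '[[0,0,0],[0,0,0],[0,0,0],[0,0,0],[0,0,0],[0,0,0]]'

```text
clock: 22.05
eef_pos: [0.569, 0.0187, 0.0553]
tool_rot: [-0.108, 0.994, -0.0, 0.003]
wrist_force: [-1.0, -0.7, 17.2]
width: 0.448
```

```bash
python3 -c "
from rig import robot
for i in range(8):robot.camera('top');s=robot.state();print(s['wrist_force'].round(2),s['clock'])
"
```

```text
[-0.28 -1.43 16.32] 22.1
[-0.57 -0.43 17.38] 22.15
[-1.17 -1.41 17.81] 22.2
[ 0.41 -2.03 16.66] 22.25
[ 0.53 -2.06 17.51] 22.3
[ 0.86 -2.07 16.53] 22.35
[-0.38 -1.88 17.36] 22.4
[ 0.02 -1.57 17.78] 22.45
```

The push holds at about 17 N and the lateral force is under about 2 N. Handing in.

```bash
python3 -c "
from rig import robot
print(robot.hand_in())"
```

```text
the job is handed in; nothing more can be done
None
```

The job is handed in at about 22.5 s. The key is in the knob, and the arm is still holding the blank pressed in the V.

- **Key:** I took the T-key out of its stand and pushed it to the bottom of the recess with about 17 N. That is about 20 mm deep: the TCP stopped at 0.107 m, where I expected about 0.108. I let go, and later pictures show it still standing upright.
- **Blank:** I laid the thick blank lengthwise in the V. In the pictures it overhangs the V sections by about 4 mm at one end and 7 mm at the other, so it is within about 2 mm of centre. Its height matches the seat height.
- **Press:** The last readings were 16.3 to 17.8 N down, with no more than about 2 N sideways. The first contact leaned on one side of the V, so I moved the tool sideways until the load was even. The tool is tilted by about 0.3 degrees.
- **Left alone:** The dowel, stone, bowl and gouge look undisturbed in the last pictures.
- **Disagreement:** The two cameras differed by up to about 4 mm in the early measurements. I went between them, and neither the fit nor the placing met resistance.

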